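# Seal the fill port of a gyro: snug the taper plug, then cap it

### The job

The hex-headed taper plug in the gyro's fill port has only been started by hand: screw it in clockwise (seen from above) until it goes snug, about 0.6 N m, without overtightening it or leaning hard on the instrument, and let go of it. Then set the larger of the two knobbed black caps gently over the plug so that it stands flat on the gyro's top, and leave everything else where it is.

Things in the scene. Friction and masses are not known exactly. Their poses are not given: they have to be found in the camera images.
- port (a point): Centre of the upper face of the fill port's bare-metal boss (a disc 40 mm across, 8 mm high) on the gyro's flat top, 88 mm above the table, on the port's axis. y points away from the gyro's drum along the box's long side, z up.
- plug_head (a point): Centre of the plug's steel hexagonal head, 30 mm across flats, 28 mm high, upright in the port, underside 8 mm above the boss. z is up (screw axis); one pair of flats faces along x, the others at 60 and 120 degrees. The frame turns with the head. A rubber bush joins head and thread: it twists 0.4 rad per N m and springs back when let go; the thread stays (past 0.7 N m it eases back to that). The plug cannot be lifted out.
- plug: The same plug; origin on its axis, level with the boss's top; sinks 1.8 mm per turn. Its sealed thread drags at a steady 0.35 N m; at an angle that differs each time (0.3 to 3 rad from the start) the taper begins to bite and the torque then grows by about 0.5 N m per rad of the head, with no stop. Snug is 0.6 N m in all; under 0.45 N m it leaks, over 0.9 N m the casting is damaged.
- gyro: Black box 160 x 260 mm, flat top 80 mm above the table, bolted down. Origin at the centre of its underside, axes as port, the port's axis at x = 0, y = +75 mm. A grey drum with metal bands lies across the other end of the top: its near edge is 90 mm from the port's axis and it rises 33 mm above the top.
- cap_knob (a point): Centre of the tall round knob (20 mm across, 44 mm high) on top of the cap that belongs over the plug: a black plastic cup, mouth down, 54 mm outside, 46 mm inside, 52 mm high, 48 mm deep inside, 80 g. This point is 74 mm above its rim. It starts on the table and ends on the gyro's top, round the boss with 3 mm play all round.
- cap: The same cap; origin at the centre of its lower rim, z up.
- small_cap_knob (a point): Knob of a smaller black cap, 36 mm across and 44 mm high in all, that belongs elsewhere; leave alone. This point is 33 mm above the table.
- spare_plug_mid (a point): A spare plug standing head down on the table, 44 mm high; leave alone. This point is 20 mm above the table.
- driver_grip (a point): Handle of a screwdriver lying on the table; leave alone.
- jar_mid (a point): A white jar 70 mm across, 80 mm high; leave alone. This point is half-way up.
Mind the look-alikes: they are no part of the job. What is shaped like the cap but orange is not meant.

How it is judged:
On the way:
1. the plug is snug in its taper (between about 0.45 and 0.9 N m) and has been let go (contact force between plug and gyro between 11 and 60 N and contact force between the fingers and plug below 0.1 N), for 0.2 s.
At the end, for the whole second after the job is handed in: The plug sits in its taper with the press of a tightening torque of about 0.45 to 0.9 N m, and the larger cap stands over it on the gyro's top, within 6 mm of the port's axis, its rim within 3 mm of the gyro's top face, upright within 0.06 rad, at rest (contact force between plug and gyro between 11 and 60 N and horizontal distance between cap and port below 0.006 m and z of cap in the frame of port between -0.011 and -0.005 m and angle between cap's own z axis and vertical below 0.06 rad and linear speed of cap below 0.02 m/s); the robot touches nothing.
It fails at once if the plug is overtightened (more than about 0.9 N m) (contact force between plug and gyro above 60 N).
It fails at once if the gripper presses on the gyro with more than 30 N (contact force between the fingers and gyro above 30 N).
It fails at once if the cap is slammed or forced onto the gyro or plug (more than 60 N) (contact force between cap and gyro above 60 N or contact force between cap and plug above 60 N).
It fails at once if another thing on the bench is disturbed (moved more than 30 mm) (distance of any of small_cap_knob, spare_plug_mid, driver_grip, jar_mid from where it was at the start of the episode above 0.03 m).
It also fails if it takes over 72 s, if anything falls off the work surface, if the arm or the gripper's body presses on something with over 40 N, if the wrist force passes 120 N, or if a joint passes its speed limit or range.

### The arm

A 6-joint arm with a two-finger parallel gripper is mounted at the origin on the work surface. World frame = base frame: x ahead of the robot, y to its left, z up, the work surface at z = 0. Lengths are in m, angles in rad, forces in N, time in s.
With the tool pointing down it reaches from about 0.3 to 0.75 m from the base axis. Payload 8.5 kg.
Tool frame: the origin (TCP) lies midway between the tips of the shut fingers; the grasp point (between the pads) lies 19 mm behind it; z points along the fingers, y is the line along which they close (so a half turn about z gives the same grasp; the last joint's range is limited). The gripper opens to 85 mm and grips with 20 to 120 N. Pads are 22 mm wide; open, the fingers measure 114 mm over their backs; the gripper's body (76 mm by 85 mm) begins 54 mm behind the grasp point. The pads swing forward as they close: fully open they stand 13 mm farther back than shut.
Start: joints at [0.944, 0.381, 1.297, -0, 1.464, -0.215], TCP at [0.22, 0.504, 0.201] pointing down, gripper open.
Joint ranges: [-3.11, 3.11], [-0.89, 2.33], [0.22, 2.48], [-1.42, 4.56], [0.17, 2.85], [-2.88, 2.88]. Speed limits (rad/s): [2.39, 2.39, 3.14, 3.14, 3.14, 3.14].

### API

Orientations are given as a rotation vector (axis times angle).
In Python, from rig import robot gives the robot as it stands. The module is installed in compiled form; this text tells all that it offers.
- The arm moves only by the shell command python3 -m creep 'ROWS' [OPENING] [FORCE]. ROWS is JSON, a list of rows, each a list of 4 numbers: the shift along the tool's x, y, z in mm, then the turn about the tool's z in units of 5 degrees (1.0 is 5 degrees). A call has 1 to 5 rows; each row is the pose to reach, as a shift and turn from the pose commanded when the call began, along the tool's axes at that moment; what a row does not reach only later rows make up. A row lasts 1/10 s, in which the tool goes at most 50 mm and 8.59 degrees, less where a joint would pass 70% of its speed; a pose out of reach is approached as far as the arm can. A call with a gripper value outside its range is refused whole. OPENING is the finger opening in mm, from 0 to 85.4, set as the call begins (- or left out, the last holds). The fingers move at their own pace and stop on an object; FORCE is the grip in N (left out, the last holds). Time passes only in rows, so rows that repeat a pose let the fingers close. It gives the time, the measured TCP pose, the force, the opening and the grip force at its end, in the units of the state.
- robot.get_obs(): the state, without advancing time (a new reading comes with each control period).
- robot.camera(name): name is "side" or "top" or "wrist"; returns the picture (384x512x3 uint8, red, green, blue); there is no depth.
- robot.camera_model(name): a dict with "camera_matrix" (3x3 intrinsics, pixels), "k1" (the pictures are not rectified: a ray, as slopes to the right and down, at radius r is drawn at 1 + k1 r^2 times it, then the intrinsics apply), "position" and "orientation" of the camera in the world. Camera axes: x right, y down, z forward; pixel columns grow to the right and rows downward; lengths in m; the calibration is good to about 2 mm. A picture is of the moment at which its call begins: read the wrist's pose just before it. camera_model takes no time and is no camera call; for the wrist camera it gives the pose at the moment of the call.
- robot.hand_in(): hands the job in; it is judged then, once.
Trained networks look in the newest picture that a camera, given by its name, has taken for a name from the list of things; names that differ only in an ending like _2 or _b are one class to them, and where a whole thing is asked for, a point or a joint stands for the part that bears it (a point fixed in the world has none). Each returns a list of dicts, best first, with "confidence" (0 to 1); they miss things now and then, are a little off and sometimes report something else, mostly with a low value. They report only what shows in the picture. A call takes as long as a camera call. They do not tell look-alikes from the thing itself.
- robot.masks_of(camera, name): "region" (384x512 bool, what is visible of it) and "bbox" ([left, top, right, bottom] in pixels, round what is visible of it).
- robot.pinpoint(camera, name): "at" ([column, row] in pixels: a listed point, or the origin of a listed thing).
The state is a dict: "t": time; "joint_positions": joint angles; "qd": joint speeds; "joint_efforts": joint torques, N m; "tcp_pos": TCP position; "tool_rot": TCP orientation; "wrist_force": force on the tool from outside, world axes, zero at the start; "ft_torque": the same for the moment, N m; "opening": finger opening in m; "finger_force": force on a finger pad.
Only numpy, scipy, OpenCV 4.12 (cv2) and the standard library are available. Lean on these libraries where they do the work, as an engineer would, in place of code of your own. Each camera call takes 0.05 s, during which the arm holds its last target. There are 200 camera calls.

## Working session

There is one attempt and no reset: what is moved stays moved. The work goes in short steps, Python scripts to look and compute and a shell command to move; the robot and the scene stay as the last step left them, time stands still between calls to the robot, and variables do not carry over. Pictures are saved under pics/ and viewed, at most 10 in all, crops included, and the job is handed in when it is done.

```bash
mkdir -p pics
cat > h.py <<'E'
import numpy as np, cv2
from scipy.spatial.transform import Rotation as R
from rig import robot
def ray(m,px):
    K=np.array(m["camera_matrix"]);d=(np.array([px[0],px[1],1.])@np.linalg.inv(K).T)[:2]
    s=d.copy()
    for _ in range(30): s=d/(1+m["k1"]*(s@s))
    o=np.array(m["orientation"],float)
    M=R.from_rotvec(o).as_matrix() if o.shape==(3,) else (o if o.shape==(3,3) else R.from_quat(o).as_matrix())
    return np.array(m["position"]),M@np.array([s[0],s[1],1])
def onz(m,px,z):
    p,d=ray(m,px);return p+d*(z-p[2])/d[2]
def tool(p):  # world target -> shift in tool axes mm from measured TCP
    o=robot.get_obs();return R.from_rotvec(o["tool_rot"]).inv().apply(np.array(p)-o["tcp_pos"])*1000
E
python3 - <<'E'
from h import *
print(robot.camera_model("top")); o=robot.get_obs();print(o["t"],o["tcp_pos"],o["tool_rot"],o["opening"])
Z=dict(port=.088,plug_head=.11,cap_knob=.074,small_cap_knob=.033,spare_plug_mid=.02,driver_grip=.015,jar_mid=.04)
ims=[]
for c in["top","side"]:
    im=robot.camera(c)[:,:,::-1];m=robot.camera_model(c);cv2.imwrite(f"pics/{c}0.png",im)
    for n in Z:
        for r in robot.pinpoint(c,n)[:3]: print(c,n,round(r["confidence"],2),np.round(r["at"]),onz(m,r["at"],Z[n]).round(3))
E
```

```text
{'camera_matrix': array([[354.44387836,   0.        , 258.2111996 ],
       [  0.        , 354.44387836, 194.65504327],
       [  0.        ,   0.        ,   1.        ]]), 'k1': -0.04217267606090177, 'position': array([0.43829389, 0.02479158, 1.24935135]), 'orientation': array([-2.1736228 ,  2.21550742, -0.07572264])}
0.0 [0.21994835 0.50372955 0.2005095 ] [-6.42159518e-01 -3.07465363e+00  2.13151545e-03] 0.08545274663380283
top plug_head 0.64 [202. 192.] [0.518 0.197 0.11 ]
top plug_head 0.33 [314. 146.] [ 0.663 -0.169  0.11 ]
top cap_knob 0.79 [336. 178.] [ 0.56  -0.247  0.074]
top cap_knob 0.57 [347. 145.] [ 0.671 -0.289  0.074]
top small_cap_knob 0.48 [334. 224.] [ 0.406 -0.243  0.033]
top spare_plug_mid 0.68 [201. 195.] [0.514 0.212 0.02 ]
top spare_plug_mid 0.62 [310. 144.] [ 0.688 -0.173  0.02 ]
top driver_grip 0.85 [377. 211.] [ 0.447 -0.4    0.015]
top jar_mid 0.79 [139. 246.] [0.343 0.421 0.04 ]
side port 0.67 [217. 166.] [0.525 0.206 0.088]
side plug_head 0.65 [217. 161.] [0.521 0.201 0.11 ]
side cap_knob 0.93 [374. 224.] [ 0.674 -0.286  0.074]
side cap_knob 0.86 [340. 242.] [ 0.553 -0.266  0.074]
side cap_knob 0.22 [343. 219.] [ 0.628 -0.217  0.074]
side small_cap_knob 0.63 [216. 165.] [0.572 0.283 0.033]
side small_cap_knob 0.61 [297. 279.] [ 0.414 -0.25   0.033]
side spare_plug_mid 0.53 [235. 201.] [0.503 0.095 0.02 ]
side spare_plug_mid 0.48 [344. 221.] [ 0.678 -0.192  0.02 ]
side driver_grip 0.62 [352. 312.] [ 0.448 -0.391  0.015]
side jar_mid 0.77 [138. 169.] [0.354 0.44  0.04 ]
```

Run:
```python
import cv2
im=cv2.imread("pics/top0.png")
cv2.imwrite("pics/topc.png",cv2.resize(im[100:290,100:400],None,fx=2.6,fy=2.6,interpolation=cv2.INTER_CUBIC))
```

```text
(no output)
```

View pics/topc.png

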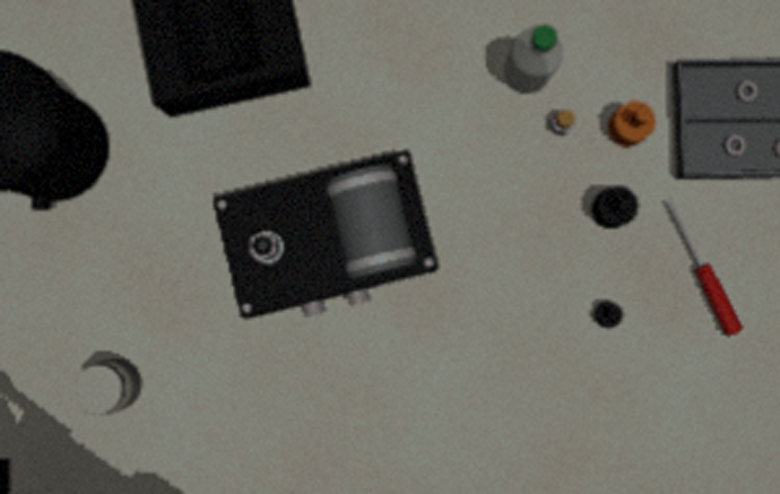

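The top view shows the plug at about (202,194), the black cap at (336,179) with the orange look-alike above it at (343,147), and the small cap at (333,221). I'll move above the plug.

Run:
```python
from h import *
print(tool([.52,.2,.24]).round(), tool([.556,-.256,.24]).round())
m=robot.camera_model("top")
c=[onz(m,(100+x/2.6,100+y/2.6),.082) for x,y in[(222,204),(404,159),(248,308),(430,263)]]
print(np.round(c,3)); 
for a,b in[(1,0),(3,2)]: d=c[b]-c[a];print("port y dir deg",np.degrees(np.arctan2(d[1],d[0])))
w=robot.camera_model("wrist");print(w["position"])
```

```text
[-396. -159.  -39.] [-612. -562.  -39.]
[[ 0.567  0.254  0.082]
 [ 0.621  0.022  0.082]
 [ 0.435  0.222  0.082]
 [ 0.487 -0.009  0.082]]
port y dir deg 102.91074961909855
port y dir deg 102.81145530069118
[0.16055374 0.53034039 0.37401588]
```

```bash
python3 -m creep '[[-45,-18,-10,0],[-90,-36,-20,0],[-135,-54,-30,0],[-180,-72,-39,0],[-225,-90,-39,0]]' 60; python3 -m creep '[[-45,-18,0,0],[-90,-36,0,0],[-135,-54,0,0],[-171,-69,0,0],[-171,-69,0,0]]'
python3 - <<'E'
from h import *
o=robot.get_obs();print(o["t"],o["tcp_pos"],o["tool_rot"],o["joint_positions"].round(3) if hasattr(o["joint_positions"],'round') else o["joint_positions"])
im=robot.camera("wrist")[:,:,::-1];m=robot.camera_model("wrist");cv2.imwrite("pics/w1.png",im);print(m["position"])
for n,z in[("plug_head",.11),("port",.088)]:
    for r in robot.pinpoint("wrist",n)[:2]: print(n,r["confidence"],r["at"],onz(m,r["at"],z))
E
```

```text
t: 1.3
tcp_pos: [0.3918, 0.3302, 0.2415]
tool_rot: [0.641, 3.073, 0.003]
wrist_force: [0.0, 1.1, -0.6]
opening: 0.06
finger_force: 0.0
t: 1.8
tcp_pos: [0.5221, 0.1963, 0.2393]
tool_rot: [-0.65, -3.074, 0.001]
wrist_force: [-0.1, -0.4, -0.1]
opening: 0.06
finger_force: 0.0
1.8 [0.52214645 0.19632664 0.23932917] [-6.49939853e-01 -3.07362528e+00  1.43093779e-03] [ 1.480e-01  3.710e-01  1.201e+00 -1.000e-03  1.569e+00 -1.006e+00]
[0.46121493 0.22465668 0.41247494]
plug_head 0.72 [257.4, 165.5] [0.51240583 0.20014651 0.11      ]
port 0.58 [258.0, 160.3] [0.51114694 0.20128147 0.088     ]
```

View pics/w1.png

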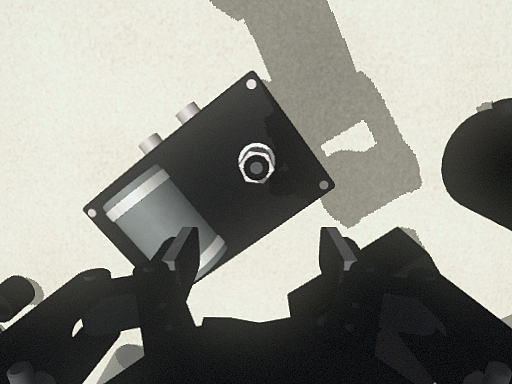

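Plug head at about (257,166), gyro drum lower left, fingers open. Now the hex orientation.

Run:
```python
from h import *
im=cv2.imread("pics/w1.png")
cv2.imwrite("pics/w1c.png",cv2.resize(im[135:195,220:295],None,fx=10,fy=10,interpolation=cv2.INTER_CUBIC))
m=robot.camera_model("wrist")
# predicted hexagon edges for yaw candidates, outer top edge z=.124
M=ray(m,(256,192));print(M[1])
g=cv2.cvtColor(im,cv2.COLOR_BGR2GRAY)
```

```text
[ 0.24329142 -0.11721233 -0.9629605 ]
```

View pics/w1c.png

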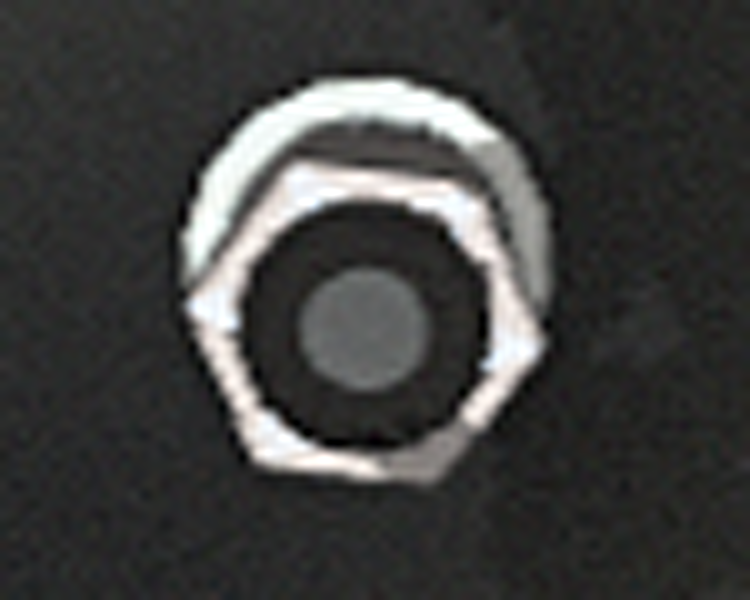

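The hex's top face shows six clear corners (crop): (190,303), (295,160), (480,190), (545,340), (435,485) and (258,465).

Run:
```python
from h import *
m=robot.camera_model("wrist")
V=np.array([onz(m,(220+x/10-.5,135+y/10-.5),.124) for x,y in[(190,303),(295,160),(480,190),(545,340),(435,485),(258,465)]])
c=V.mean(0);print("centre",c.round(4),"radii",np.linalg.norm(V-c,axis=1).round(4))
a=np.degrees(np.arctan2(*(V-c).T[1::-1]));print(a, "corner yaw mod60",np.degrees(np.angle(np.exp(6j*np.radians(a)).mean())/6))
T=R.from_rotvec(robot.get_obs()["tool_rot"]).as_matrix()
print("tool y dir",np.degrees(np.arctan2(T[1,1],T[0,1])), "tool x dir",np.degrees(np.arctan2(T[1,0],T[0,0])))
print(tool(c).round(1), tool([c[0],c[1],.095]).round(1))
```

```text
centre [0.5096 0.2015 0.124 ] radii [0.0173 0.0175 0.0171 0.0174 0.0174 0.0177]
[-120.84978939  179.53497246  116.89881472   61.51674245   -1.06470854
  -61.1992771 ] corner yaw mod60 -0.8612147070767255
tool y dir 66.39876843014365 tool x dir 156.39877024586184
[  9.3  -2.5 116.1] [  9.3  -2.5 145.1]
```

```bash
python3 -m creep '[[3,-1,15,-1.7],[6,-2,30,-3.4],[9.3,-2.5,40,-5.1],[9.3,-2.5,50,-6.8],[9.3,-2.5,50,-8.5]]' 60; python3 -m creep '[[0,0,0,-1.7],[0,0,0,-3.4],[0,0,0,-5.1],[0,0,0,-6.8],[0,0,0,-8.05]]'; python3 -m creep '[[0,0,0,0],[0,0,0,0]]'
python3 - <<'E'
from h import *
o=robot.get_obs();print(o["joint_positions"],o["ft_torque"])
T=R.from_rotvec(o["tool_rot"]).as_matrix()
print("tool y dir",np.degrees(np.arctan2(T[1,1],T[0,1])))
im=robot.camera("wrist")[:,:,::-1];m=robot.camera_model("wrist");cv2.imwrite("pics/w2.png",im)
for n,z in[("plug_head",.11),("port",.088)]:
    for r in robot.pinpoint("wrist",n)[:2]: print(n,r["confidence"],r["at"],onz(m,r["at"],z))
for r in robot.masks_of("wrist","plug_head")[:1]:
    x0,y0,x1,y1=map(int,r["bbox"]);print(r["bbox"])
print(tool([.5096,.2015,.095]).round(1))
E
```

```text
t: 2.45
tcp_pos: [0.5083, 0.2024, 0.1892]
tool_rot: [0.528, -3.095, -0.0]
wrist_force: [-0.3, 0.2, -0.4]
opening: 0.0596
finger_force: 0.0
t: 2.95
tcp_pos: [0.5089, 0.2025, 0.1905]
tool_rot: [-1.561, 2.726, 0.0]
wrist_force: [-0.5, -0.3, 0.3]
opening: 0.0599
finger_force: 0.0
t: 3.15
tcp_pos: [0.5093, 0.202, 0.1904]
tool_rot: [-1.548, 2.733, -0.0]
wrist_force: [-0.4, -0.2, -0.0]
opening: 0.06
finger_force: 0.0
[ 1.61463647e-01  3.84738718e-01  1.32276860e+00  7.86602201e-05
  1.43377075e+00 -2.44018120e+00] [-0.00144655  0.01392001 -0.02936625]
tool y dir 149.062652879665
plug_head 0.6 [254.2, 183.1] [0.51215505 0.19771923 0.11      ]
port 0.74 [258.0, 176.0] [0.50870641 0.19820482 0.088     ]
[45.3, 0.2, 350.6, 259.0]
[ 0.   0.1 95.2]
```

View pics/w2.png

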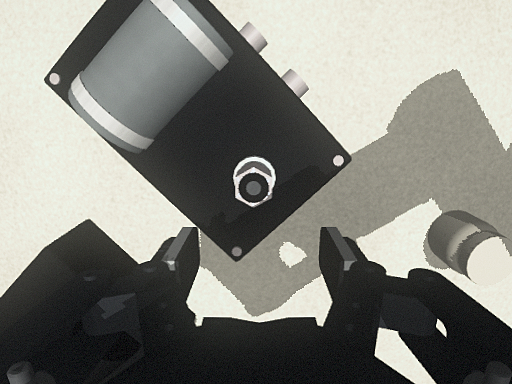

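The head's top face is centred near (254,187), between the fingers' line, with the flats parallel to the pads.

Run:
```python
from h import *
m=robot.camera_model("wrist")
g=cv2.imread("pics/w2.png",0)[160:215,225:285]
c=cv2.HoughCircles(cv2.resize(g,None,fx=6,fy=6,interpolation=cv2.INTER_CUBIC),cv2.HOUGH_GRADIENT,1,60,param1=80,param2=25,minRadius=55,maxRadius=110)
print(c)
for x,y,r in c[0][:3]: p=onz(m,(225+x/6-.5,160+y/6-.5),.124);print(p.round(4),tool(p).round(1),r/6)
```

```text
[[[170.5 166.5  90.7]]]
[0.5131 0.1969 0.124 ] [ 2.2 -5.3 66.2] 15.116666
```

Run:
```python
from h import *
print(tool([.514,.2005,.14]).round(1))
```

```text
[-1.4 -4.2 50.2]
```

```bash
python3 -m creep '[[-1.4,-4.2,25,0],[-1.4,-4.2,48,0],[-1.4,-4.2,48,0],[-1.4,-4.2,48,0]]'
python3 - <<'E'
from h import *
im=robot.camera("wrist")[:,:,::-1];m=robot.camera_model("wrist");cv2.imwrite("pics/w3.png",im)
cv2.imwrite("pics/w3c.png",cv2.resize(im[140:300,160:360],None,fx=4,fy=3.75,interpolation=cv2.INTER_CUBIC)[:600])
for p in ([.514,.2005,.124],[.5096,.2015,.124]):
  pass
for n,z in[("plug_head",.11),("port",.088)]:
    for r in robot.pinpoint("wrist",n)[:1]: print(n,r["confidence"],r["at"],onz(m,r["at"],z))
E
```

```text
t: 3.75
tcp_pos: [0.5144, 0.2003, 0.1427]
tool_rot: [-1.55, 2.733, -0.0]
wrist_force: [-0.6, -0.0, 0.1]
opening: 0.0597
finger_force: 0.0
plug_head 0.84 [260.4, 198.4] [0.51280677 0.19854326 0.11      ]
```

View pics/w3c.png

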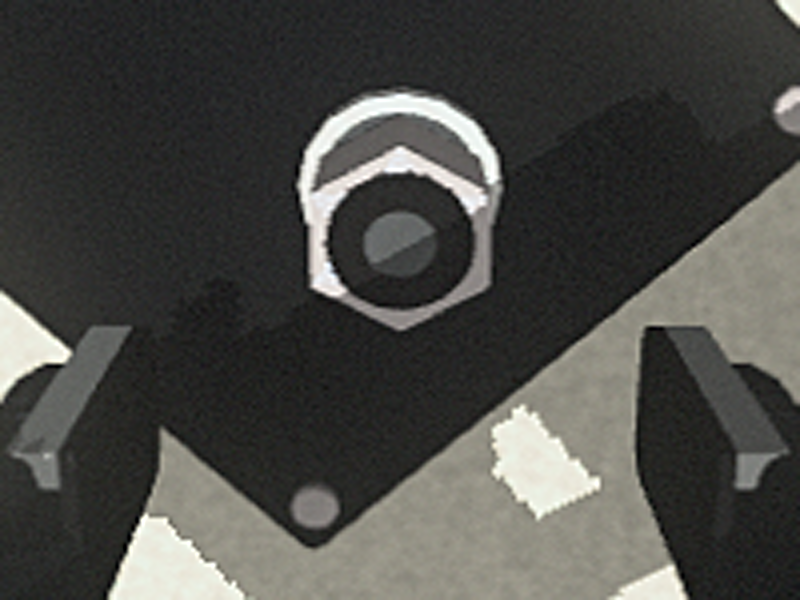

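Head centre at crop (401,240), i.e. pixel (260,204); the pads at crop x 130 and 668 put it mid-way in the closing direction, with flats parallel to the pads. Now the check of tool x.

Run:
```python
from h import *
m=robot.camera_model("wrist")
p=onz(m,(259.75,203.5),.124);print(p.round(4),tool(p).round(1))
T=R.from_rotvec(robot.get_obs()["tool_rot"]).as_matrix();o=robot.get_obs()["tcp_pos"]
print("cam in tool",((np.array(m["position"])-o)@T*1000).round(1))
# where pads edge at opening 60 would project: find x of visible tip edges given z 8 above tcp
for px in[(160+130/4,140+325/3.75),(160+10/4,140+450/3.75),(160+668/4,140+325/3.75),(160+788/4,140+450/3.75)]:
  for dz in(4,10): q=onz(m,px,o[2]+dz/1000);print(px,dz,tool(q).round(1))
```

```text
[0.513  0.1978 0.124 ] [ 3.2  0.3 19.4]
cam in tool [  65.1   -0.2 -172.9]
(192.5, 226.66666666666669) 4 [ -4.  -40.3  -3.9]
(192.5, 226.66666666666669) 10 [ -1.5 -38.9  -9.9]
(162.5, 260.0) 4 [-26.6 -60.8  -3.9]
(162.5, 260.0) 10 [-23.3 -58.6  -9.9]
(327.0, 226.66666666666669) 4 [-3.9 40.7 -4.1]
(327.0, 226.66666666666669) 10 [ -1.5  39.3 -10.1]
(357.0, 260.0) 4 [-26.5  61.2  -4.1]
(357.0, 260.0) 10 [-23.2  59.  -10.1]
```

```bash
python3 -m creep '[[1,0.3,25,0],[1,0.3,48,0],[1,0.3,48,0],[1,0.3,48,0]]'; python3 -m creep '[[0,0,0,0],[0,0,0,0],[0,0,0,0],[0,0,0,0],[0,0,0,0]]' 20 20
python3 - <<'E'
from h import *
o=robot.get_obs();print(o["wrist_force"],R.from_rotvec(o["tool_rot"]).inv().apply(o["wrist_force"]),o["ft_torque"],o["opening"])
E
```

```text
t: 4.3
tcp_pos: [0.514, 0.1997, 0.0953]
tool_rot: [-1.55, 2.731, -0.001]
wrist_force: [0.3, -0.1, 0.1]
opening: 0.0601
finger_force: 0.0
t: 4.8
tcp_pos: [0.5135, 0.1996, 0.0943]
tool_rot: [-1.551, 2.732, -0.0]
wrist_force: [0.6, -0.0, -0.6]
opening: 0.0202
finger_force: 0.0
[ 0.55145331 -0.00102211 -0.58682242] [-0.28172103 -0.47385887  0.58698669] [-0.0034616  -0.01879642 -0.05544441] 0.02024765031656191
```

Nothing was caught; look.

Run:
```python
from h import *
im=robot.camera("wrist")[:,:,::-1];cv2.imwrite("pics/w4.png",im)
s=robot.camera("side")[:,:,::-1]
a=cv2.resize(im,(400,300));b=cv2.resize(s[100:220,140:300],(400,300),interpolation=cv2.INTER_CUBIC)
cv2.imwrite("pics/w4s.png",np.hstack([a,b]))
```

```text
(no output)
```

View pics/w4s.png

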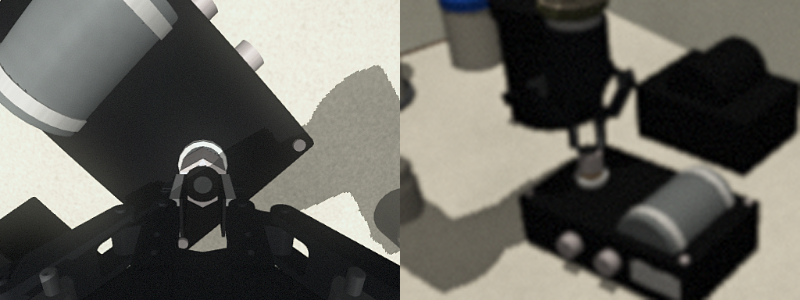

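Run:
```python
from h import *
im=cv2.imread("pics/w4.png")
cv2.imwrite("pics/w4c.png",cv2.resize(im[165:335,200:320],None,fx=3.5,fy=3.5,interpolation=cv2.INTER_CUBIC))
```

```text
(no output)
```

View pics/w4c.png

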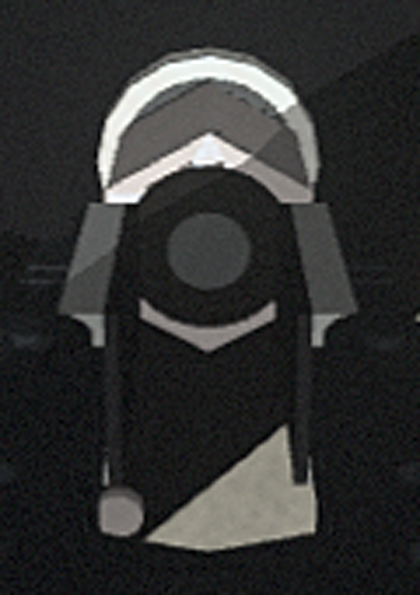

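Run:
```python
from h import *
m=robot.camera_model("wrist");print(m["camera_matrix"][0],m["k1"])
o=robot.get_obs();T=R.from_rotvec(o["tool_rot"]).as_matrix();P=np.array(m["position"]);print(o["tcp_pos"],P)
_,ax=ray(m,(m["camera_matrix"][0][2],m["camera_matrix"][1][2]));print("axis in tool",ax@T)
def proj(X):
    M=R.from_rotvec(m["orientation"]).as_matrix();v=M.T@(X-P);s=v[:2]/v[2];s=s*(1+m["k1"]*(s@s));K=np.array(m["camera_matrix"]);return (K@[s[0],s[1],1])[:2],v[2]
for t in[(0,0,0),(11,10,-3),(11,-10,-3),(11,-10,-25),(0,0,-30)]: print(t,*proj(o["tcp_pos"]+T@np.array(t)/1000))
def crop(x,y): return (200+x/3.5-.5,165+y/3.5-.5)
# head size at candidate z
for z in(.124,.11,.094):
    a,b=onz(m,crop(107,250),z),onz(m,crop(312,250),z);t,u=onz(m,crop(210,132),z),onz(m,crop(210,350),z)
    print(z,np.linalg.norm(a-b)*1000,np.linalg.norm(t-u)*1000)
```

```text
[301.87069257   0.         258.92908751] -0.07554514026469858
[0.51341088 0.19958823 0.09416214] [0.48024689 0.14358288 0.26706122]
axis in tool [-2.58811098e-01 -4.92010390e-04  9.65927830e-01]
(0, 0, 0) [259.47753648 218.31407131] 0.1838533051072111
(11, 10, -3) [276.43036609 202.59537425] 0.17810367943579314
(11, -10, -3) [242.54658886 202.59981356] 0.17811351964359687
(11, -10, -25) [240.31799653 215.43849851] 0.15686310737460277
(0, 0, -30) [259.55365354 238.93012697] 0.15487547019494644
0.124 30.078771680031316 34.5526727205614
0.11 33.0222864065752 37.93400431469501
0.094 36.386303236910926 41.798383279419085
```

Run:
```python
from h import *
m=robot.camera_model("side");P=np.array(m["position"]);M=R.from_rotvec(m["orientation"]).as_matrix()
def proj(X):
    v=M.T@(np.array(X)-P);s=v[:2]/v[2];s=s*(1+m["k1"]*(s@s));return (np.array(m["camera_matrix"])@[s[0],s[1],1])[:2].round(1)
o=robot.get_obs();T=R.from_rotvec(o["tool_rot"]).as_matrix()
print("cam",P)
for t in[(0,0,0),(11,10,-3),(11,-10,-3),(0,0,-30),(0,0,-50),(0,0,-73)]:
    q=proj(o["tcp_pos"]+T@np.array(t)/1000);print(t,q,"crop",400+(q[0]-140)*2.5,(q[1]-100)*2.5)
for z in(.08,.088,.096,.124): q=proj((.5135,.1996,z));print(z,q,(400+(q[0]-140)*2.5,(q[1]-100)*2.5))
im=robot.camera("side")[:,:,::-1];cv2.imwrite("pics/s5.png",cv2.resize(im[110:190,170:260],None,fx=7,fy=7,interpolation=cv2.INTER_CUBIC))
```

```text
cam [-0.01766424 -0.60890293  0.72800734]
(0, 0, 0) [215.3 166.6] crop 588.25 166.5
(11, 10, -3) [212.4 168.1] crop 581.0 170.25
(11, -10, -3) [218.8 167.3] crop 597.0 168.25000000000003
(0, 0, -30) [214.5 158.6] crop 586.25 146.5
(0, 0, -50) [213.9 153.1] crop 584.75 132.75
(0, 0, -73) [213.2 146.6] crop 583.0 116.49999999999999
0.08 [215.7 170.3] (np.float64(589.25), np.float64(175.75000000000003))
0.088 [215.5 168.2] (np.float64(588.75), np.float64(170.49999999999997))
0.096 [215.3 166.1] (np.float64(588.25), np.float64(165.25))
0.124 [214.5 158.6] (np.float64(586.25), np.float64(146.5))
```

View pics/s5.png

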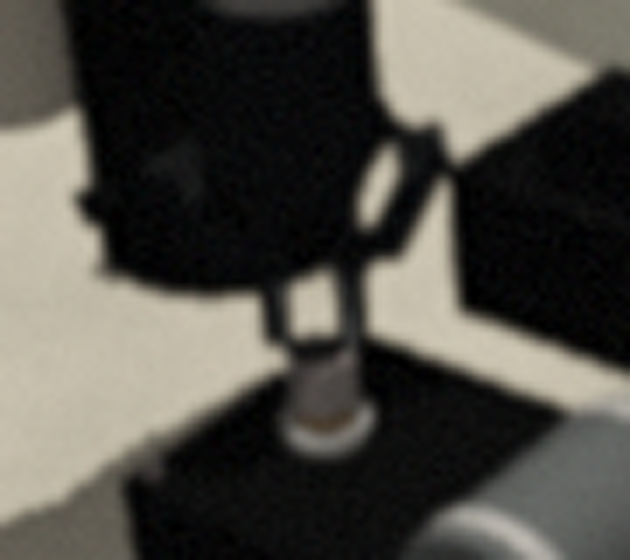

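The side view shows the finger ends stopping about level with the head's top (row ~159), not around it, so the real tips stand higher than the reported TCP suggests. Open, step down cautiously and retry.

```bash
python3 -m creep '[[0,0,0,0],[0,0,0,0],[0,0,0,0]]' 60 20; python3 -m creep '[[0,0,4,0],[0,0,8,0],[0,0,10,0],[0,0,10,0]]';  python3 -m creep '[[0,0,0,0],[0,0,0,0],[0,0,0,0],[0,0,0,0],[0,0,0,0]]' 24 20
```

```text
t: 5.25
tcp_pos: [0.5134, 0.1996, 0.0941]
tool_rot: [-1.551, 2.732, -0.0]
wrist_force: [-0.5, -0.1, -0.2]
opening: 0.0598
finger_force: 0.0
t: 5.65
tcp_pos: [0.5132, 0.1996, 0.0836]
tool_rot: [1.55, -2.731, -0.001]
wrist_force: [0.3, 0.2, -0.4]
opening: 0.0598
finger_force: 0.0
t: 6.15
tcp_pos: [0.5135, 0.1996, 0.0843]
tool_rot: [-1.551, 2.732, -0.0]
wrist_force: [-0.3, 0.8, 1.9]
opening: 0.0294
finger_force: 22.9
```

Now it grips (29.4 mm). Re-seat 12 mm lower for a full pad overlap.

```bash
python3 -m creep '[[0,0,0,0],[0,0,0,0]]' 50 20; python3 -m creep '[[0,0,4,0],[0,0,8,0],[0,0,12,0],[0,0,12,0]]';  python3 -m creep '[[0,0,0,0],[0,0,0,0],[0,0,0,0],[0,0,0,0]]' 20 20
python3 - <<'E'
from h import *
o=robot.get_obs();T=R.from_rotvec(o["tool_rot"]);print(T.inv().apply(o["wrist_force"]),o["ft_torque"],o["joint_positions"][5])
im=robot.camera("side")[:,:,::-1];w=robot.camera("wrist")[:,:,::-1]
a=cv2.resize(im[110:190,170:260],(450,400),interpolation=cv2.INTER_CUBIC);b=cv2.resize(w[165:285,200:305],(350,400),interpolation=cv2.INTER_CUBIC)
cv2.imwrite("pics/s6.png",np.hstack([a,b]))
E
```

```text
t: 6.35
tcp_pos: [0.5134, 0.1995, 0.084]
tool_rot: [1.551, -2.732, 0.0]
wrist_force: [-0.3, -0.5, -0.0]
opening: 0.0496
finger_force: 0.0
t: 6.75
tcp_pos: [0.513, 0.1995, 0.0713]
tool_rot: [1.55, -2.731, -0.001]
wrist_force: [0.0, 0.1, 0.1]
opening: 0.05
finger_force: 0.0
t: 7.15
tcp_pos: [0.5134, 0.1996, 0.0722]
tool_rot: [-1.551, 2.732, -0.0]
wrist_force: [-1.0, 0.8, 0.6]
opening: 0.0293
finger_force: 24.9
[-0.19406539  1.22852558 -0.60348261] [0.03445033 0.02537004 0.00524781] -2.4474890968834813
```

View pics/s6.png

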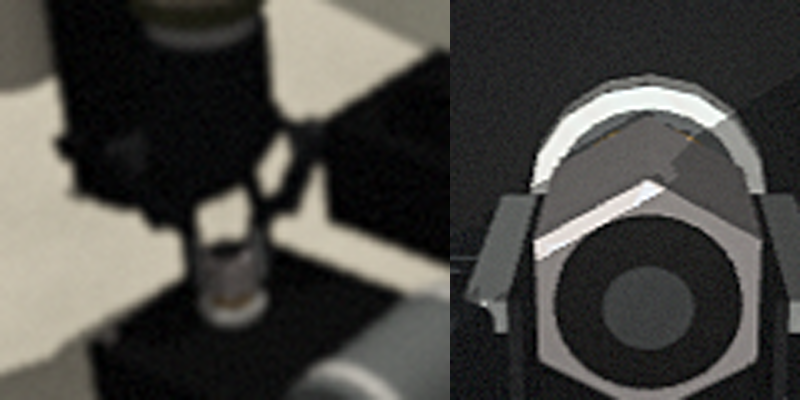

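The tips now clasp the head's upper half and the lateral force is ~1 N. Firm the grip and start turning.

```bash
cat > q.py <<'E'
from h import *
o=robot.get_obs();T=R.from_rotvec(o["tool_rot"]);M=T.as_matrix()
print("t%.2f Mz %.3f F_tool %s j6 %.3f ydir %.1f grip %.1f"%(o["t"],o["ft_torque"][2],T.inv().apply(o["wrist_force"]).round(1),o["joint_positions"][5],np.degrees(np.arctan2(M[1,1],M[0,1])),o["finger_force"]),np.round(o["ft_torque"],2))
E
python3 -m creep '[[0,0,0,0],[0,0,0,0],[0,0,0,0]]' 20 80 >/dev/null; python3 q.py; python3 -m creep '[[0,0,0,1],[0,0,0.1,2],[0,0,0.1,3],[0,0,0.1,3]]' >/dev/null; python3 q.py;  python3 -m creep '[[0,0,0,1],[0,0,0.1,2],[0,0,0.1,3],[0,0,0.1,3]]'>/dev/null; python3 q.py
```

```text
t7.55 Mz -0.011 F_tool [ 0.8  1.  -4.2] j6 -2.447 ydir 149.2 grip 81.2 [ 0.06  0.33 -0.01]
t7.95 Mz 0.343 F_tool [ 1.5 -1.5 -4.6] j6 -2.185 ydir 134.1 grip 81.5 [-0.42 -0.06  0.34]
t8.35 Mz 0.366 F_tool [ 1.  -5.3 -4.1] j6 -1.925 ydir 119.2 grip 81.5 [-0.94 -0.34  0.37]
```

```bash
python3 -m creep '[[0,-0.5,0,1],[0,-0.5,0.1,2],[0,-0.5,0.1,3],[0,-0.5,0.1,3]]' >/dev/null; python3 q.py;  python3 -m creep '[[0,0,0,1],[0,0,0.1,2],[0,0,0.1,3],[0,0,0.1,3]]'>/dev/null; python3 q.py
```

```text
t8.75 Mz 0.315 F_tool [ 0.1 -5.6 -4.7] j6 -1.664 ydir 104.2 grip 81.5 [-1.11 -0.25  0.32]
t9.15 Mz 0.335 F_tool [-1.9 -8.5 -5.2] j6 -1.402 ydir 89.2 grip 81.6 [-1.61 -0.24  0.34]
```

```bash
python3 -m creep '[[0,-0.8,0,1],[0,-1.6,0.1,2],[0,-1.6,0.1,3],[0,-1.6,0.1,3]]' >/dev/null; python3 q.py;  python3 -m creep '[[0,-0.5,0,1],[0,-0.5,0.1,2],[0,-0.5,0.1,3],[0,-0.5,0.1,3]]'>/dev/null; python3 q.py
```

```text
t9.55 Mz 0.299 F_tool [-3.4 -3.8 -5.3] j6 -1.144 ydir 74.3 grip 81.6 [-0.86 -0.29  0.3 ]
t9.95 Mz 0.370 F_tool [-3.  -3.3 -5.4] j6 -0.884 ydir 59.3 grip 81.7 [-0.93 -0.22  0.37]
```

```bash
for i in 1; do python3 -m creep '[[-0.5,-0.8,0,1],[-0.5,-0.8,0.1,2],[-0.5,-0.8,0.1,3],[-0.5,-0.8,0.1,3]]' >/dev/null; python3 q.py; done;  python3 -m creep '[[0,-0.5,0,1],[0,-0.5,0.1,2],[0,-0.5,0.1,3],[0,-0.5,0.1,3]]'>/dev/null; python3 q.py
```

```text
t10.35 Mz 0.473 F_tool [-1.7 -3.1 -5.9] j6 -0.624 ydir 44.3 grip 81.8 [-0.53 -0.18  0.47]
t10.75 Mz 0.556 F_tool [-2.6 -3.2 -7.5] j6 -0.363 ydir 29.3 grip 81.9 [-0.56 -0.22  0.56]
```

```bash
python3 -m creep '[[0,-0.3,0,0.7],[0,-0.3,0,1.4],[0,-0.3,0,1.4],[0,-0.3,0,1.4]]' >/dev/null; python3 q.py;  for i in 1 2; do python3 -m creep '[[0,0,0,0]]'>/dev/null; python3 q.py; done
```

```text
t11.15 Mz 0.635 F_tool [-3.1 -2.1 -6.1] j6 -0.243 ydir 22.5 grip 81.9 [-0.57 -0.24  0.64]
t11.25 Mz 0.637 F_tool [-3.3 -2.4 -6.8] j6 -0.243 ydir 22.5 grip 81.9 [-0.49 -0.25  0.64]
t11.35 Mz 0.584 F_tool [-1.9 -1.6 -6.3] j6 -0.243 ydir 22.5 grip 81.9 [-0.51 -0.2   0.58]
```

Torque holds at about 0.62 N m. Release and rise.

```bash
python3 -m creep '[[0,0,0,0],[0,0,0,0],[0,0,0,0],[0,0,0,0]]' 60 40; python3 -m creep '[[0,0,-30,0],[0,0,-80,0],[0,0,-130,0],[0,0,-170,0],[0,0,-170,0]]' ; python3 q.py
python3 - <<'E'
from h import *
im=robot.camera("wrist")[:,:,::-1];m=robot.camera_model("wrist");cv2.imwrite("pics/w7.png",im)
for n,z in[("plug_head",.11),("port",.088)]:
    for r in robot.pinpoint("wrist",n)[:1]: print(n,r["confidence"],r["at"],onz(m,r["at"],z))
print(tool([.556,-.256,.24]))
E
```

```text
t: 11.75
tcp_pos: [0.5128, 0.1957, 0.0711]
tool_rot: [-1.752, -2.607, 0.0]
wrist_force: [-0.4, 0.3, -0.0]
opening: 0.06
finger_force: 0.0
t: 12.25
tcp_pos: [0.5148, 0.1961, 0.247]
tool_rot: [1.748, 2.601, 0.012]
wrist_force: [-0.5, 0.4, -1.2]
opening: 0.0598
finger_force: 0.0
t12.25 Mz -0.030 F_tool [ 0.5 -0.3  1.1] j6 -0.239 ydir 22.2 grip 0.0 [-0.06  0.02 -0.03]
plug_head 0.65 [255.7, 168.5] [0.50995128 0.19913726 0.11      ]
port 0.64 [257.1, 163.1] [0.51065229 0.20122481 0.088     ]
[-4.34639890e+02 -1.30111295e+02  3.19285417e-01]
```

```bash
python3 -m creep '[[-45,-13,0,0],[-90,-26,0,0],[-135,-39,0,0],[-180,-52,0,0],[-225,-65,0,0]]' 60; python3 -m creep '[[-45,-14,0,0],[-90,-28,0,0],[-135,-42,0,0],[-180,-56,0,0],[-209,-65,0,0]]'; python3 -m creep '[[0,0,0,0],[0,0,0,0]]' >/dev/null; python3 q.py
python3 - <<'E'
from h import *
o=robot.get_obs();im=robot.camera("wrist")[:,:,::-1];m=robot.camera_model("wrist");cv2.imwrite("pics/w8.png",im)
print(o["tcp_pos"])
for n,z in[("cap_knob",.074),("cap",.0),("small_cap_knob",.033)]:
    for r in robot.pinpoint("wrist",n)[:3]: p=onz(m,r["at"],z);print(n,round(r["confidence"],2),r["at"],p.round(4),tool(p).round(1))
for r in robot.masks_of("wrist","cap")[:2]: print(r["confidence"],r["bbox"],[im[y,x].tolist() for x,y in [((int(r["bbox"][0]+r["bbox"][2])//2),int(r["bbox"][1]+r["bbox"][3])//2)]])
E
```

```text
t: 12.9
tcp_pos: [0.5369, -0.0389, 0.2396]
tool_rot: [-1.751, -2.604, 0.001]
wrist_force: [0.5, 0.7, -0.5]
opening: 0.0603
finger_force: 0.0
t: 13.4
tcp_pos: [0.5555, -0.2582, 0.2388]
tool_rot: [-1.754, -2.602, 0.0]
wrist_force: [1.1, 0.5, -0.7]
opening: 0.0602
finger_force: 0.0
t13.60 Mz 0.016 F_tool [0.1 1.3 0.7] j6 -1.010 ydir 22.1 grip 0.0 [ 0.05 -0.02  0.02]
[ 0.55574041 -0.25531749  0.2394264 ]
cap_knob 0.78 [263.5, 171.9] [ 0.563  -0.2576  0.074 ] [ -6.    5.3 166.6]
cap_knob 0.67 [340.7, 225.3] [ 0.6745 -0.2831  0.074 ] [-71.8  98.9 166.4]
cap_knob 0.38 [362.7, 150.7] [ 0.658  -0.1921  0.074 ] [ 18.7 117.9 166.5]
cap 0.9 [263.7, 160.4] [ 0.5639 -0.2563  0.    ] [ -5.2   6.4 241. ]
cap 0.59 [328.8, 203.4] [ 0.6745 -0.2786  0.    ] [-67.7 100.3 240.9]
small_cap_knob 0.77 [156.6, 116.2] [ 0.4171 -0.2498  0.033 ] [  56.6 -127.2  208.3]
0.86 [311.6, 188.2, 356.4, 238.8] [[50, 63, 85]]
0.77 [238.6, 139.9, 283.2, 188.2] [[50, 58, 57]]
```

View pics/w8.png

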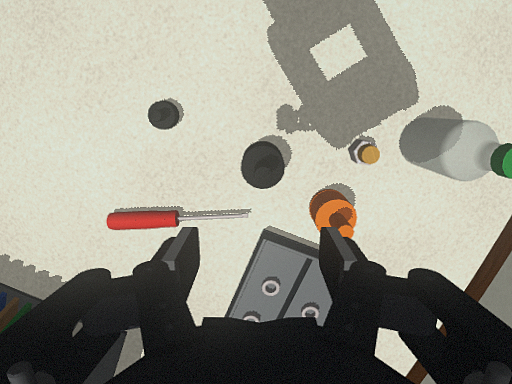

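The cap's knob is at about (263,162) directly ahead, with the orange look-alike at (335,215), the spare plug at (365,152), the screwdriver at (180,217) and the small cap at (164,114). Shift over the black one and go lower for one more measurement.

```bash
cat > knob.py <<'E'
from h import *
robot.camera("wrist");m=robot.camera_model("wrist")
for n,z in[("cap_knob",.074),("cap",.0)]:
    for r in robot.pinpoint("wrist",n)[:2]: p=onz(m,r["at"],z);print(n,round(r["confidence"],2),r["at"],p.round(4),tool(p).round(1))
r=[x for x in robot.masks_of("wrist","cap") if abs((x["bbox"][0]+x["bbox"][2])/2-259)<30]
for x in r[:1]:
    ys,xs=np.nonzero(x["region"]);print("mask",x["bbox"],xs.mean(),ys.mean())
    c=[(x["bbox"][0]+x["bbox"][2])/2,(x["bbox"][1]+x["bbox"][3])/2]
    for e in(0,2): a=onz(m,(x["bbox"][e],c[1]),.052);print("side edge y_tool at z=.052",tool(a).round(1))
E
python3 -m creep '[[-5.5,5.5,30,0],[-5.5,5.5,60,0],[-5.5,5.5,100,0],[-5.5,5.5,100,0],[-5.5,5.5,100,0]]'; python3 knob.py
```

```text
t: 14.35
tcp_pos: [0.5637, -0.2581, 0.1424]
tool_rot: [1.752, 2.607, -0.0]
wrist_force: [0.1, 0.0, 1.3]
opening: 0.0598
finger_force: 0.0
cap_knob 0.96 [362.9, 260.7] [ 0.677  -0.2853  0.074 ] [-66.9  94.2  70.3]
cap_knob 0.79 [256.2, 184.9] [ 0.5613 -0.2562  0.074 ] [ 3.8 -2.  69.9]
cap 0.75 [259.8, 171.4] [ 0.566  -0.2588  0.    ] [ -0.2   1.3 143.8]
cap 0.74 [341.9, 227.3] [ 0.6766 -0.2834  0.    ] [-64.7  94.4 144.2]
mask [227.3, 145.2, 286.8, 211.4] 255.82975958414556 177.41975308641975
side edge y_tool at z=.052 [  4.2 -27.9  91.4]
side edge y_tool at z=.052 [ 4.2 25.6 91.5]
```

```bash
python3 -m creep '[[1,-0.8,25,0],[1,-0.8,50,0],[1,-0.8,75,0],[1,-0.8,75,0]]'; python3 -m creep '[[0,0,10,0],[0,0,20,0],[0,0,30,0],[0,0,30,0]]'; python3 -m creep '[[0,0,0,0],[0,0,0,0],[0,0,0,0],[0,0,0,0],[0,0,0,0]]' 10 20; python3 q.py
```

```text
t: 14.95
tcp_pos: [0.5612, -0.2571, 0.0645]
tool_rot: [-1.751, -2.603, -0.0]
wrist_force: [-0.0, 0.2, 0.0]
opening: 0.0599
finger_force: 0.0
t: 15.35
tcp_pos: [0.5617, -0.2574, 0.0351]
tool_rot: [-1.752, -2.605, -0.0]
wrist_force: [-0.0, -0.4, -0.4]
opening: 0.06
finger_force: 0.0
t: 15.85
tcp_pos: [0.5624, -0.2579, 0.0367]
tool_rot: [1.753, 2.606, -0.0]
wrist_force: [-0.4, 0.9, 2.1]
opening: 0.0194
finger_force: 21.9
t15.85 Mz 0.006 F_tool [ 0.9 -0.  -2.1] j6 -1.008 ydir 22.2 grip 21.9 [-0.01  0.04  0.01]
```

```bash
python3 -m creep '[[0,0,0,0],[0,0,0,0],[0,0,-10,0],[0,0,-30,0],[0,0,-50,0]]' 10 45; python3 -m creep '[[0,0,-40,0],[0,0,-80,0],[0,0,-110,0],[0,0,-110,0],[0,0,-110,0]]'; python3 q.py
python3 - <<'E'
from h import *
o=robot.get_obs();robot.camera("wrist");m=robot.camera_model("wrist");z0=o["tcp_pos"][2]-.0367;print("rim z",z0)
for n,z in[("cap_knob",.074),("cap",.0)]:
    for r in robot.pinpoint("wrist",n)[:2]: p=onz(m,r["at"],z0+z);print(n,round(r["confidence"],2),r["at"],tool(p).round(1))
# goal 60 mm short along tool x (tool at -x of port)
M=R.from_rotvec(o["tool_rot"]).as_matrix();g=np.array([.5128,.1957,o["tcp_pos"][2]])
print("goal",tool(g).round(1),"short",tool(g-M[:,0]*.06).round(1))
E
```

```text
t: 16.35
tcp_pos: [0.562, -0.2575, 0.087]
tool_rot: [-1.752, -2.606, -0.0]
wrist_force: [0.3, -0.4, -0.8]
opening: 0.0186
finger_force: 44.0
t: 16.85
tcp_pos: [0.5621, -0.2576, 0.1965]
tool_rot: [1.753, 2.607, 0.0]
wrist_force: [-0.3, -0.1, -1.6]
opening: 0.0187
finger_force: 44.1
t16.85 Mz -0.000 F_tool [ 0.  -0.3  1.6] j6 -1.008 ydir 22.2 grip 44.1 [-0.  0. -0.]
rim z 0.15980232652288462
cap_knob 0.92 [346.9, 238.1] [  4.3  43.3 -38.9]
cap_knob 0.84 [260.2, 242.1] [  2.4   1.  -38.9]
cap 0.81 [255.9, 198.5] [ 2.  -1.7 35. ]
cap 0.59 [329.1, 213.8] [-9.8 52.  34.9]
goal [438.1 125.6  -0.8] short [378.1 125.6  -0.9]
```

```bash
python3 -m creep '[[20,7,0,0],[60,20,0,0],[100,33,0,0],[140,47,0,0],[180,60,0,0]]'; python3 -m creep '[[40,13,0,0],[80,26,0,0],[120,40,0,0],[160,53,0,0],[180,59,0,0]]';  python3 -m creep '[[18,6.6,0,0],[18,6.6,0,0],[18,6.6,0,0],[18,6.6,0,0]]'>/dev/null; python3 q.py
cat > look.py <<'E'
from h import *
import sys
o=robot.get_obs();im=robot.camera("wrist");m=robot.camera_model("wrist");cv2.imwrite(sys.argv[1],im[:,:,::-1]);print(o["tcp_pos"],"goal by TCP",tool([.5128,.1957,o["tcp_pos"][2]]).round(1))
for n,z in[("plug_head",.11),("port",.088),("gyro",0.)]:
    for r in robot.pinpoint("wrist",n)[:2]: p=onz(m,r["at"],z);print(n,round(r["confidence"],2),r["at"],p.round(4),tool(p).round(1))
for r in robot.masks_of("wrist","plug_head")[:2]: print(r["confidence"],r["bbox"])
E
python3 look.py pics/w9.png
```

```text
t: 17.5
tcp_pos: [0.5492, -0.0667, 0.1953]
tool_rot: [-1.752, -2.605, 0.001]
wrist_force: [0.8, 0.1, -1.3]
opening: 0.0185
finger_force: 44.1
t: 18.0
tcp_pos: [0.5356, 0.1235, 0.1953]
tool_rot: [-1.749, -2.607, 0.001]
wrist_force: [-0.0, -0.9, -0.7]
opening: 0.0188
finger_force: 44.1
t18.40 Mz -0.032 F_tool [-0.8  0.2  1. ] j6 -0.346 ydir 22.1 grip 44.1 [ 0.03 -0.04 -0.03]
[0.53599033 0.13881106 0.19587597] goal by TCP [61.5 -0.1  0.1]
plug_head 0.83 [260.2, 108.6] [0.513  0.1994 0.11  ] [64.8  1.4 86.1]
gyro 0.73 [250.4, 170.6] [0.5304 0.1251 0.    ] [-10.7 -10.5 196.3]
0.63 [239.5, 90.5, 279.9, 134.9]
0.37 [240.8, 89.4, 280.6, 130.3]
```

```bash
python3 -m creep '[[40,0.3,0,0],[62.3,0.6,0,0],[62.3,0.6,0,0],[62.3,0.6,0,0],[62.3,0.6,0,0]]'; python3 -m creep '[[0,0,15,0],[0,0,30,0],[0,0,40,0],[0,0,48,0],[0,0,48,0]]'; python3 q.py;  python3 -m creep '[[0,0,5,0],[0,0,10,0],[0,0,15,0],[0,0,18,0],[0,0,18,0]]'; python3 q.py
```

```text
t: 19.15
tcp_pos: [0.5135, 0.1968, 0.1963]
tool_rot: [1.754, 2.606, -0.0]
wrist_force: [-0.1, -0.9, -1.3]
opening: 0.0188
finger_force: 44.1
t: 19.65
tcp_pos: [0.5129, 0.1972, 0.1475]
tool_rot: [-1.753, -2.605, 0.002]
wrist_force: [0.4, -0.0, -1.5]
opening: 0.0188
finger_force: 44.1
t19.65 Mz -0.001 F_tool [-0.2  0.4  1.5] j6 -0.234 ydir 22.1 grip 44.1 [ 0.02 -0.01 -0.  ]
t: 20.15
tcp_pos: [0.5129, 0.1976, 0.1299]
tool_rot: [-1.753, -2.606, 0.001]
wrist_force: [-0.5, 0.1, -0.9]
opening: 0.0188
finger_force: 44.1
t20.15 Mz 0.006 F_tool [ 0.3 -0.5  0.9] j6 -0.234 ydir 22.2 grip 44.1 [ 0.03 -0.    0.01]
```

```bash
for i in 1 2 3; do :; done; python3 -m creep '[[0,0,1,0],[0,0,2,0],[0,0,3,0],[0,0,4,0]]' | grep -A0 -E "force|tcp"; python3 -m creep '[[0,0,1,0],[0,0,2,0],[0,0,3,0]]'| grep -E "force|tcp"; python3 -m creep '[[0,0,1,0],[0,0,2,0],[0,0,3,0]]'| grep -E "force|tcp"
```

```text
tcp_pos: [0.5131, 0.1976, 0.1263]
--
wrist_force: [0.4, -0.2, -0.6]
--
finger_force: 44.1
tcp_pos: [0.5131, 0.1976, 0.1232]
wrist_force: [0.6, -0.6, 0.2]
finger_force: 44.1
tcp_pos: [0.5131, 0.1976, 0.1202]
wrist_force: [-0.1, -0.1, -0.9]
finger_force: 44.1
```

Already 4 mm below the boss's face without contact, so it clears the boss.

```bash
python3 -m creep '[[0,0,1,0],[0,0,2,0],[0,0,2.5,0],[0,0,2.5,0]]'| grep -E "force|tcp"; python3 -m creep '[[0,0,0.5,0],[0,0,1,0],[0,0,1,0]]'| grep -E "force|tcp"
```

```text
tcp_pos: [0.513, 0.1976, 0.1177]
wrist_force: [0.5, 0.3, -0.3]
finger_force: 44.1
tcp_pos: [0.5131, 0.1976, 0.1168]
wrist_force: [-1.1, -0.1, -0.7]
finger_force: 44.1
```

```bash
python3 -m creep '[[0,0,0.5,0],[0,0,1,0],[0,0,1,0]]'| grep -E "force|tcp"; python3 q.py
```

```text
tcp_pos: [0.5131, 0.1976, 0.1167]
wrist_force: [-2.3, -1.1, 7.5]
finger_force: 44.9
t22.15 Mz 0.003 F_tool [-0.1 -2.5 -7.5] j6 -0.234 ydir 22.2 grip 44.9 [-0.15  0.53  0.  ]
```

Contact at the expected height (rim at 80 mm), force 7.5 N. Release and withdraw.

```bash
python3 -m creep '[[0,0,-0.7,0],[0,0,-0.7,0]]' 10 20| grep -E "force|tcp"; python3 -m creep '[[0,0,0,0],[0,0,0,0],[0,0,0,0],[0,0,0,0]]' 60 | grep -E "force|open"; python3 -m creep '[[0,0,-20,0],[0,0,-50,0],[0,0,-90,0],[0,0,-110,0],[0,0,-110,0]]'| grep -E "force|tcp";python3 -m creep '[[0,0,0,0],[0,0,0,0],[0,0,0,0]]'| grep -E "force|tcp"
python3 - <<'E'
from h import *
o=robot.get_obs();print("t",o["t"])
for c in("wrist","side","top"):
    robot.camera(c);m=robot.camera_model(c)
    for n,z in[("cap_knob",.154),("cap",.08)]:
        for r in robot.pinpoint(c,n)[:3]: print(c,n,round(r["confidence"],2),onz(m,r["at"],z).round(4))
E
```

```text
tcp_pos: [0.5131, 0.1976, 0.1167]
wrist_force: [-0.6, 0.2, 2.5]
finger_force: 44.4
wrist_force: [-0.3, 0.0, -0.3]
opening: 0.0603
finger_force: 0.0
tcp_pos: [0.5142, 0.1978, 0.2295]
wrist_force: [-0.1, -0.7, -0.2]
finger_force: 0.0
tcp_pos: [0.5126, 0.1975, 0.2253]
wrist_force: [0.9, 0.8, 0.0]
finger_force: 0.0
t 23.55
wrist cap_knob 0.73 [0.5137 0.1962 0.154 ]
wrist cap 0.71 [0.5125 0.1979 0.08  ]
side cap_knob 0.97 [0.5066 0.1934 0.154 ]
side cap_knob 0.84 [ 0.5855 -0.3223  0.154 ]
side cap 0.73 [0.5042 0.1883 0.08  ]
side cap 0.56 [ 0.6012 -0.3193  0.08  ]
top cap_knob 0.47 [0.5147 0.2106 0.154 ]
top cap_knob 0.44 [0.503  0.1791 0.154 ]
top cap 0.59 [ 0.6556 -0.2502  0.08  ]
top cap 0.56 [0.5049 0.1988 0.08  ]
```

The cap stands upright with knob and rim on the port axis, at the right height.

```bash
python3 -c "
from rig import robot
print(robot.hand_in())"
```

```text
the job is handed in; nothing more can be done
None
```

I tightened the plug to about 0.62 N m and let go of it. The larger black cap now stands over it, rim on the gyro's top by height and contact force. The job was handed in after about 24 s; the hand-in gave no verdict.

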